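# Put the solder reel away in the parts drawer

## Task

Tidy the soldering bench: put the red solder reel upright in the empty front compartment of the open parts drawer, setting it down rather than dropping it, and let go of it. Then slide the drawer fully shut, so that the reel is still standing inside. Leave the jar, the little fan and the screwdriver where they are.

Things in the scene. Friction and masses are not known exactly. Their poses are not given: they have to be found in the camera images.
- reel_center (a point): Centre (half-way up) of the loose solder reel, 165 to 285 g: a cylinder 50 mm in diameter and 44 mm tall standing on end on the mat, red plastic flanges above and below a silvery winding; smooth to grip anywhere on its side. z axis = the reel's axis, up. It may stand in any of three spots shared with the jar and the fan.
- drawer (a joint): How far the drawer is open, m: 0 = fully shut against its stop, 0.14 = fully open. It starts 0.11 to 0.138 open. It slides with about 1.5 N of friction and stays where it is left.
- drawer_place (a point): Centre of the floor (upper face) of the drawer's empty front compartment; moves with the drawer. x = the way the drawer slides shut, y across its width, z up. Inside 102 mm (x) by 152 mm (y), white; blue drawer front 60 mm above the floor at -x, side walls 31 mm, divider 29 mm at +x with small components fixed behind. At the start it is clear of the cabinet's top.
- drawer_handle (a point): Middle of the drawer's steel bar handle, a level round bar 10 mm thick and 90 mm long along y, 26 mm in front of the blue drawer front (bar's centre line to face), with a post to the face at each end; moves with the drawer. Axes as drawer_place. It lies 32 mm below the cabinet's top.
- cabinet: The fixed grey steel cabinet that the drawer slides in, 200 mm deep (x, with the shut drawer front), 190 mm wide (y) and 90 mm high; origin at the centre of its underside, on the mat. Its x axis is the way the drawer slides shut.
- jar_center (a point): Centre of a loose amber glass jar with black lid, 44 mm in diameter, 60 mm tall. Leave alone.
- fan_center (a point): Centre of a loose small black axial fan standing on edge, 25 (x) x 60 (y) x 60 mm (z). Leave alone.
- screwdriver: Loose yellow-handled screwdriver, 170 mm long along its x axis, lying on the mat far from the robot; origin at mid-length on its underside. Leave alone.
Things that resemble listed ones, but are neither listed nor needed, are in the scene too. What is meant by the part that bears reel_center is not blue or green, and is the larger of those in its own colour.

How it is judged:
By the outcome, as a careful person would: the job done as asked, in the order asked, and still so for the second after the job is handed in, with the robot touching nothing.
It also fails if it takes over 51 s, if anything falls off the work surface, if the arm or the gripper's body presses on something with over 40 N, if the wrist force passes 120 N, or if a joint passes its speed limit or range.

## Robot

A 6-joint arm with a two-finger parallel gripper is mounted at the origin on the work surface. World frame = base frame: x ahead of the robot, y to its left, z up, the work surface at z = 0. Lengths are in m, angles in rad, forces in N, time in s.
With the tool pointing down it reaches from about 0.275 to 0.825 m from the base axis. Payload 4.9 kg.
Tool frame: the origin (TCP) lies midway between the tips of the shut fingers; the grasp point (between the pads) lies 19 mm behind it (grip_point_offset is the distance from the TCP to the grasp point, in m); z points along the fingers, y is the line along which they close (so a half turn about z gives the same grasp; the last joint's range is limited). The gripper opens to 85 mm and grips with 20 to 120 N. Pads are 22 mm wide; open, the fingers measure 114 mm over their backs; the gripper's body (76 mm by 85 mm) begins 54 mm behind the grasp point. The pads swing forward as they close: fully open they stand 13 mm farther back than shut.
Start: joints at [1.127, 0.326, -0.193, 1.052, 0, 1.437], TCP at [0.168, 0.524, 0.231] pointing down, gripper open.
Joint ranges: [-2.65, 2.65], [-0.97, 1.79], [-1.3, 1.35], [-1.93, 2.1], [-1.47, 1.37], [-3.14, 3.14]. Speed limits (rad/s): [2.57, 2.57, 3.14, 3.14, 3.14, 3.14].

## Interface

Orientations are given as a rotation vector (axis times angle).
In Python, from cell import * gives the robot as it stands. Calls block until the motion is done:
- movep(position, orientation): joint-space move of the TCP to a pose.
- move_l(position, velocity=0.15, rot=None, until_force=None): straight line of the TCP; rot=None keeps the orientation; velocity is the mean speed in m/s. With until_force (N) it stops when the force on the tool has changed by that much, and returns True; else False.
- set_joints(angles): joint-space move.
- let_go() and grab(newtons=None): open the fingers fully, or close them until they stop; newtons is the grip in N (None keeps the last).
- sleep(seconds).
- ik(position, orientation): joint angles nearest the present ones, or None.
- get_state(): the state.
- grab_frame(name): name is "scene" or "top" or "wrist"; returns a dict with "img" (400x640x3 uint8, red, green, blue), "fx", "fy", "cx", "cy" (pixels), "cam_to_world" (4x4, takes a point from camera to world coordinates); the wrist camera has in their place "T_tool_cam" (4x4, takes a point from camera to tool coordinates, whose origin is the TCP and whose axes are the flange's). Camera axes: x right, y down, z forward; pixel columns grow to the right and rows downward; lengths in m; the calibration is good to about 2 mm. A picture is of the moment at which its call begins: read the wrist's pose just before it. There is no depth.
A pose or a line that the arm cannot do raises MotionError and nothing moves.
- sign_off(): hands the job in; it is judged then, once.
Trained networks look in the newest picture that a camera, given by its name, has taken for a name from the list of things; names that differ only in an ending like _2 or _b are one class to them, and where a whole thing is asked for, a point or a joint stands for the part that bears it (a point fixed in the world has none). Each returns a list of dicts, best first, with "score" (0 to 1); they miss things now and then, are a little off and sometimes report something else, mostly with a low value. They report only what shows in the picture. A call takes as long as a camera call. They do not tell look-alikes from the thing itself.
- spot_in(camera, name): "centre" ([column, row] in pixels, amid what is visible of it).
- silhouettes(camera, name): "mask" (400x640 bool, what is visible of it) and "centre" ([column, row] in pixels, amid what is visible of it).
- tip_of(camera, name): "centre" ([column, row] in pixels: a listed point, or the origin of a listed thing).
The state is a dict: "clock": time; "q": joint angles; "joint_velocities": joint speeds; "tau": joint torques, N m; "position": TCP position; "eef_rot": TCP orientation; "contact_force": force on the tool from outside, world axes, zero at the start; "wrist_torque": the same for the moment, N m; "finger_gap": opening from 0.0 (shut) to 1.0 (fully open); "grasp_force": force on a finger pad.
Only numpy, scipy, OpenCV 4.12 (cv2) and the standard library are available. Lean on these libraries where they do the work, as an engineer would, in place of code of your own. Each camera call takes 0.05 s, during which the arm holds its last target. There are 200 camera calls.

## Working session

There is one attempt and no reset: what is moved stays moved. The work goes in short steps, each a Python script; the robot and the scene stay as the last script left them, time stands still between calls to the robot, and variables do not carry over. Pictures are saved under pics/ and viewed, at most 11 in all, crops included, and the job is handed in when it is done.

```bash
mkdir -p pics; cat > h.py <<'E'
from cell import *
import numpy as np, cv2
from scipy.spatial.transform import Rotation as R
def save(f,n): cv2.imwrite(f'pics/{n}.png',f['img'][:,:,::-1])
def c2w(f,st=None):
    if 'cam_to_world' in f: return np.array(f['cam_to_world'])
    T=np.eye(4);T[:3,:3]=R.from_rotvec(st['eef_rot']).as_matrix();T[:3,3]=st['position']
    return T@np.array(f['T_tool_cam'])
def ray(f,px,st=None):
    T=c2w(f,st); d=T[:3,:3]@np.array([(px[0]-f['cx'])/f['fx'],(px[1]-f['cy'])/f['fy'],1]); return T[:3,3],d/np.linalg.norm(d)
def onz(f,px,z,st=None):
    o,d=ray(f,px,st); return o+d*(z-o[2])/d[2]
def tri(rs):
    A=sum(np.eye(3)-np.outer(d,d) for o,d in rs); b=sum((np.eye(3)-np.outer(d,d))@o for o,d in rs)
    return np.linalg.solve(A,b)
E
python3 - <<'E'
from h import *
np.set_printoptions(precision=3,suppress=True)
for c in ('scene','top'):
    f=grab_frame(c); save(f,c); print(c,c2w(f)[:3,3])
    for n in ('reel_center','drawer_place','drawer_handle','jar_center','fan_center','cabinet','screwdriver'):
        print(n,[(np.round(d['centre']),round(d['score'],2),onz(f,d['centre'],.03)) for d in tip_of(c,n)])
    print('spot',[(np.round(d['centre']),round(d['score'],2)) for d in spot_in(c,'reel_center')])
print(get_state()['clock'])
E
```

```text
scene [ 1.096 -0.444  0.922]
reel_center [(array([180., 278.]), 0.95, array([ 0.578, -0.401,  0.03 ])), (array([200., 252.]), 0.8, array([ 0.547, -0.336,  0.03 ])), (array([159., 240.]), 0.79, array([ 0.463, -0.395,  0.03 ])), (array([191., 225.]), 0.74, array([ 0.473, -0.317,  0.03 ]))]
drawer_place [(array([358., 162.]), 0.59, array([0.559, 0.122, 0.03 ]))]
drawer_handle [(array([324., 166.]), 0.89, array([0.518, 0.041, 0.03 ]))]
jar_center [(array([236., 261.]), 0.66, array([ 0.617, -0.284,  0.03 ]))]
fan_center [(array([227., 194.]), 0.97, array([ 0.445, -0.203,  0.03 ]))]
cabinet [(array([395., 142.]), 0.72, array([0.567, 0.247, 0.03 ]))]
screwdriver [(array([275., 308.]), 0.95, array([ 0.758, -0.277,  0.03 ]))]
spot [(array([191., 226.]), 0.82), (array([159., 240.]), 0.79), (array([196., 253.]), 0.78), (array([182., 278.]), 0.76), (array([259., 306.]), 0.5), (array([359., 156.]), 0.18)]
top [ 0.494 -0.041  0.942]
reel_center [(array([463., 207.]), 0.89, array([ 0.564, -0.395,  0.03 ])), (array([439., 223.]), 0.75, array([ 0.527, -0.333,  0.03 ])), (array([464., 244.]), 0.62, array([ 0.471, -0.392,  0.03 ])), (array([432., 250.]), 0.44, array([ 0.46 , -0.311,  0.03 ])), (array([203., 223.]), 0.34, array([0.542, 0.263, 0.03 ]))]
drawer_place [(array([263., 219.]), 0.7, array([0.549, 0.11 , 0.03 ]))]
drawer_handle [(array([297., 218.]), 0.9, array([0.548, 0.024, 0.03 ]))]
jar_center [(array([418., 187.]), 0.57, array([ 0.619, -0.286,  0.03 ]))]
fan_center [(array([389., 253.]), 0.62, array([ 0.454, -0.203,  0.03 ]))]
cabinet [(array([203., 221.]), 0.95, array([0.548, 0.263, 0.03 ]))]
screwdriver []
spot [(array([467., 208.]), 0.91), (array([432., 252.]), 0.78), (array([438., 221.]), 0.68), (array([466., 245.]), 0.61), (array([425., 146.]), 0.26)]
0.9
```

View pics/scene.png

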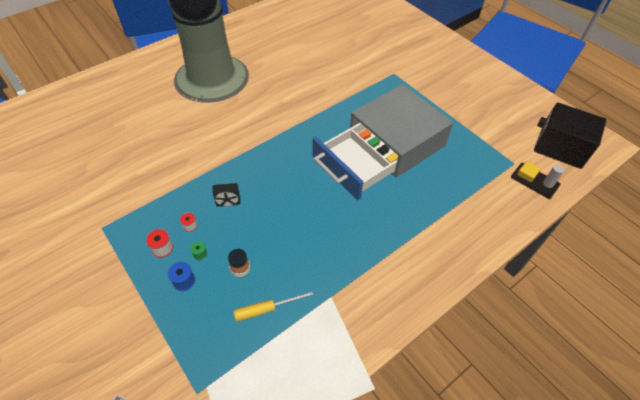

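View pics/top.png

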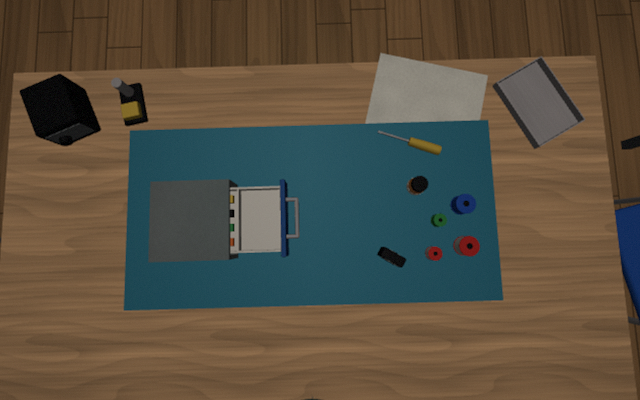

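Scene picture, with everything that could pass for the reel:
- Large red at (159,240) scene and (467,246) top.
- Small red at (188,222) scene and (434,253) top.
- Blue at (180,277) scene.
- Green at (198,250) scene.

By the description it is the large red one. The drawer is open with its front facing the reels (-y), and it shuts towards +y. Next I'll take a closer wrist look.

```bash
cat >> h.py <<'E'
def down(ydir):
    y=np.array([ydir[0],ydir[1],0.]);y/=np.linalg.norm(y);z=np.array([0,0,-1.]);return R.from_matrix(np.c_[np.cross(y,z),y,z]).as_rotvec()
def best(p,yd):
    c=[(abs(q[5]),tuple(r)) for s in(1,-1) for r in [down(s*np.array(yd))] for q in [ik(p,r)] if q is not None]
    return np.array(min(c)[1]) if c else None
def near(ds,px): return min(ds,key=lambda d:np.hypot(*(np.array(d['centre'])-px)))
E
python3 - <<'E'
from h import *
np.set_printoptions(precision=4,suppress=True)
r=best([.47,-.37,.27],[1,-1]); print(r)
movep([.47,-.37,.27],r)
S=[];
for i,p in enumerate([[.47,-.37,.27],[.43,-.30,.27]]):
    if i: move_l(p)
    sleep(.2)
    st=get_state(); f=grab_frame('wrist'); save(f,f'w{i}')
    ms=silhouettes('wrist','reel_center'); tips=tip_of('wrist','reel_center')
    T=c2w(f,st); print(st['position'],T[:3,3])
    for d in ms: print('m',np.round(d['centre']),round(d['score'],2),d['mask'].sum(),onz(f,d['centre'],.022,st))
    for d in tips: print('t',np.round(d['centre']),round(d['score'],2),onz(f,d['centre'],.022,st))
    c=min(tips,key=lambda d:np.hypot(*(onz(f,d['centre'],.022,st)[:2]-[.471,-.392])))
    S.append(ray(f,c['centre'],st))
print('tri',tri(S)); print(get_state()['q'],get_state()['clock'])
E
```

```text
[2.9025 1.2022 0.    ]
[ 0.4703 -0.3696  0.27  ] [ 0.524  -0.3157  0.4126]
m [407. 111.] 0.95 2145 [ 0.5738 -0.3979  0.022 ]
m [338. 178.] 0.79 1816 [ 0.4687 -0.3992  0.022 ]
m [341.  93.] 0.68 830 [ 0.536  -0.3344  0.022 ]
t [276. 138.] 0.92 [ 0.452  -0.3184  0.022 ]
t [340. 174.] 0.72 [ 0.4736 -0.3967  0.022 ]
t [404. 110.] 0.59 [ 0.5722 -0.3953  0.022 ]
[ 0.4304 -0.3008  0.2698] [ 0.4841 -0.2469  0.4124]
m [476. 128.] 0.9 2431 [ 0.5747 -0.3969  0.022 ]
m [413. 112.] 0.89 888 [ 0.5373 -0.335   0.022 ]
m [342. 159.] 0.87 893 [ 0.4475 -0.3174  0.022 ]
m [405. 196.] 0.66 1985 [ 0.4691 -0.4007  0.022 ]
t [344. 156.] 0.9 [ 0.4509 -0.3168  0.022 ]
t [475. 130.] 0.87 [ 0.5728 -0.3975  0.022 ]
t [403. 194.] 0.72 [ 0.4692 -0.3965  0.022 ]
t [416. 113.] 0.66 [ 0.5388 -0.3376  0.022 ]
tri [ 0.4704 -0.4002  0.0097]
[-0.7504  0.2562 -0.1896  1.1253 -0.0001  1.6061] 5.5833
```

View pics/w0.png

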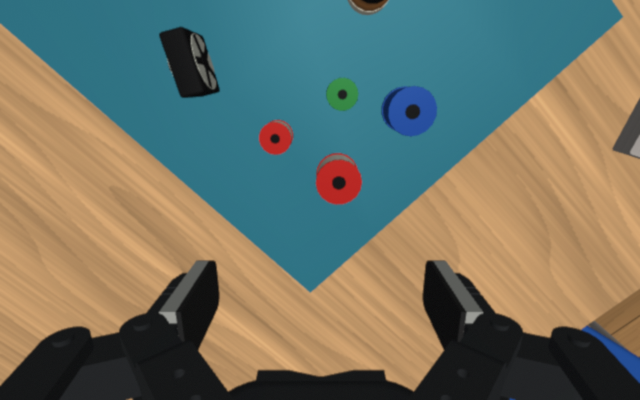

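The picture shows the large red reel at (339,182), the small red at (275,138), green at (342,94) and blue at (410,111). My choice is the large red one, at about (0.471,-0.397). I'll now check its height across all cameras, grasp it and lift.

```bash
python3 - <<'E'
from h import *
np.set_printoptions(precision=4,suppress=True)
fs=grab_frame('scene'); ft=grab_frame('top'); st=get_state(); fw=grab_frame('wrist')
rs=[ray(f,near(tip_of(c,'reel_center'),px)['centre'],st) for f,c,px in((fs,'scene',(159,240)),(ft,'top',(464,244)),(fw,'wrist',(403,194)))]
p=tri(rs); print('reel',p)
x,y=p[:2]; assert abs(x-.471)<.01 and abs(y+.397)<.01 and 0<p[2]<.045
r=st['eef_rot']
movep([x,y,.14],r)
print(move_l([x,y,.006],.12,until_force=8), get_state()['position'])
grab(50); st=get_state(); print(st['finger_gap'],st['grasp_force'])
move_l([x,y,.17],.15); st=get_state(); print(st['finger_gap'],st['grasp_force'],st['contact_force'],st['clock'])
f=grab_frame('wrist'); save(f,'held')
E
```

```text
reel [ 0.4719 -0.3932  0.038 ]
False [ 0.4724 -0.3937  0.0069]
0.5716432835467913 51.871156096458435
0.5753632128459373 51.93646252155304 [-0.5511 -0.252  -3.0133] 9.5167
```

View pics/held.png

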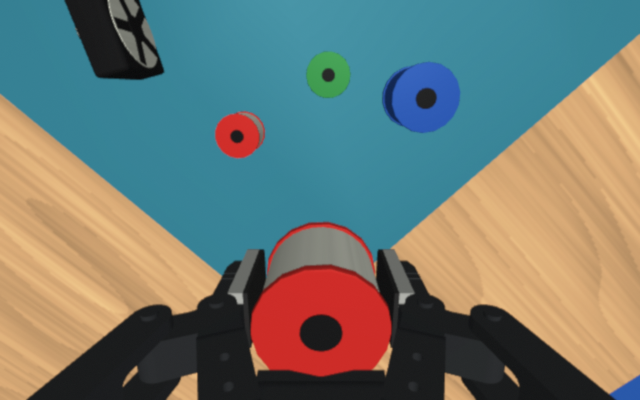

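The reel (at 320,330) is held upright between the pads and the other things haven't moved. Next I'll measure the drawer from two wrist positions, plus the fixed cameras.

```bash
python3 - <<'E'
from h import *
np.set_printoptions(precision=4,suppress=True)
r=best([.55,0.0,.27],[1,0]); print(r,R.from_rotvec(r).as_matrix()[:,1])
movep([.55,0.0,.27],r)
rs={'drawer_place':[],'drawer_handle':[]}
for i,p in enumerate([[.55,0,.27],[.51,-.09,.27]]):
    if i: move_l(p,.2)
    sleep(.15); st=get_state(); f=grab_frame('wrist'); save(f,f'd{i}'); print(c2w(f,st)[:3,3])
    for n in rs:
        t=tip_of('wrist',n); print(n,[(np.round(d['centre']),round(d['score'],2),onz(f,d['centre'],.015 if 'pl' in n else .058,st)) for d in t])
        if t and t[0]['score']>.4: rs[n].append(ray(f,t[0]['centre'],st))
for c in('scene','top'):
    f=grab_frame(c)
    for n in rs:
        t=tip_of(c,n)
        if t: rs[n].append(ray(f,t[0]['centre'])); print(c,n,np.round(t[0]['centre']),t[0]['score'])
for n in rs:
    p=tri(rs[n]); print(n,p,[np.linalg.norm(np.cross(p-o,d)) for o,d in rs[n]])
print(get_state()['q'],get_state()['clock'])
E
```

```text
[2.2214 2.2214 0.    ] [1. 0. 0.]
[0.5502 0.075  0.4122]
drawer_place [(array([319.,  46.]), 0.92, array([0.5491, 0.1169, 0.015 ]))]
drawer_handle [(array([319., 141.]), 0.76, array([0.5488, 0.0246, 0.058 ])), (array([380., 366.]), 0.2, array([ 0.6233, -0.2528,  0.058 ]))]
[ 0.5103 -0.0129  0.4126]
drawer_place []
drawer_handle [(array([361.,  47.]), 0.74, array([0.5481, 0.0238, 0.058 ]))]
scene drawer_place [358. 160.] 0.69
scene drawer_handle [324. 169.] 0.85
top drawer_place [262. 219.] 0.91
top drawer_handle [296. 219.] 0.9
drawer_place [0.5511 0.1175 0.0306] [np.float64(0.002997206054474001), np.float64(0.008288053176125054), np.float64(0.005304869241705499)]
drawer_handle [0.5461 0.0233 0.0583] [np.float64(0.0030266945197985704), np.float64(0.0020023891856721025), np.float64(0.0038425060955390384), np.float64(0.002474637288686083)]
[-0.317   0.2431 -0.2063  1.1214  0.      1.2536] 12.6333
```

View pics/d0.png

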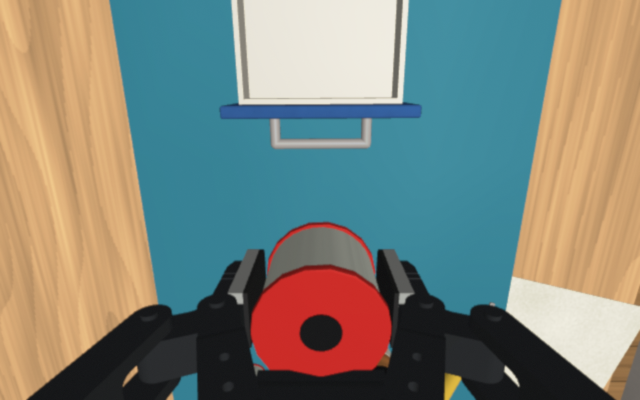

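View pics/d1.png

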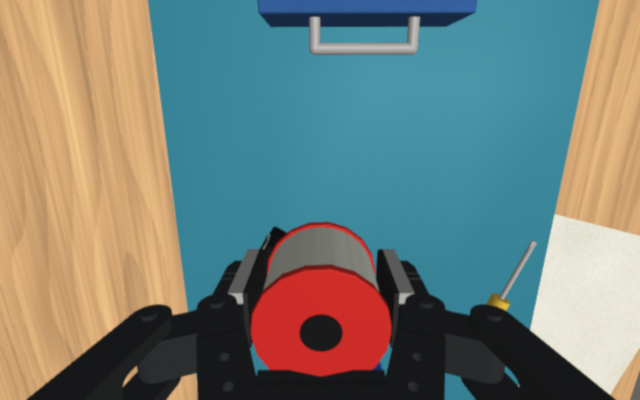

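The first wrist picture shows the empty white compartment at the top (cols 240-400), the blue front at row 110 and the handle bar at (320,143). The drawer's yaw is about 0. The second shows the handle at (363,48). I'll take one more look at the compartment from directly above, then place the reel.

```bash
python3 - <<'E'
from h import *
np.set_printoptions(precision=4,suppress=True)
rs=[]
for i,p in enumerate([[.53,.03,.25],[.57,.10,.25]]):
    move_l(p,.2); sleep(.15); st=get_state(); f=grab_frame('wrist'); save(f,f'p{i}')
    t=tip_of('wrist','drawer_place'); print([(np.round(d['centre']),round(d['score'],2),onz(f,d['centre'],.02,st)) for d in t])
    rs.append(ray(f,t[0]['centre'],st))
    if i==0:
        for px in((0,0),): pass
p=tri(rs); print(p,[np.linalg.norm(np.cross(p-o,d)) for o,d in rs],get_state()['clock'])
E
```

```text
[(array([337.,  80.]), 0.7, array([0.5473, 0.113 , 0.02  ]))]
[(array([300., 148.]), 0.9, array([0.5481, 0.1144, 0.02  ]))]
[0.5476 0.1132 0.0124] [np.float64(1.5223858665445799e-05), np.float64(1.5223858665730964e-05)] 14.45
```

View pics/p0.png

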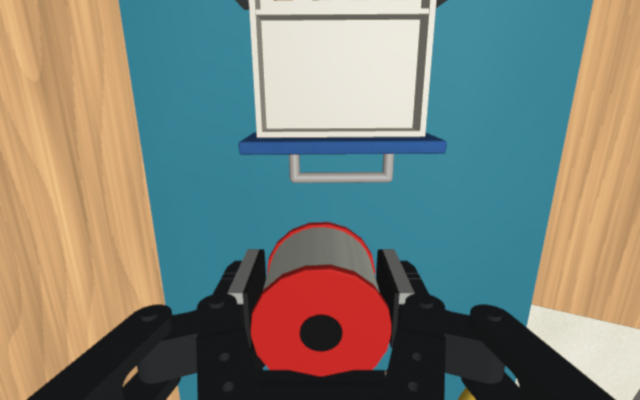

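The compartment's inner floor spans cols 262-420 and rows 18-130. It is empty and centred at about (0.548,0.1135). I'll place the reel now.

```bash
python3 - <<'E'
from h import *
np.set_printoptions(precision=4,suppress=True)
x,y=.548,.1135
move_l([x,y,.2],.15); move_l([x,y,.055],.12); sleep(.2)
hit=move_l([x,y,.008],.025,until_force=3); st=get_state(); print(hit,st['position'],st['contact_force'])
if hit:
    sleep(.2); let_go(); st=get_state(); print(st['finger_gap'],st['contact_force'],st['position'])
    z=st['position'][2]; move_l([x,y,z+.06],.06); move_l([x,y,.25],.2)
    move_l([x,0.03,.25],.2); sleep(.1)
    st=get_state(); f=grab_frame('wrist'); save(f,'placed'); print([(np.round(d['centre']),d['score'],onz(f,d['centre'],.04,st)) for d in tip_of('wrist','reel_center')],[onz(f,d['centre'],.058,st) for d in tip_of('wrist','drawer_handle')],st['clock'])
E
```

```text
True [0.5479 0.1135 0.0248] [-0.42   -0.0266  5.6409]
0.998314800429052 [0.8484 0.6179 0.5348] [0.5467 0.1134 0.0236]
[(array([326.,  89.]), 0.62, array([0.5523, 0.1065, 0.04  ]))] [array([0.5485, 0.0273, 0.058 ])] 21.175
```

View pics/placed.png

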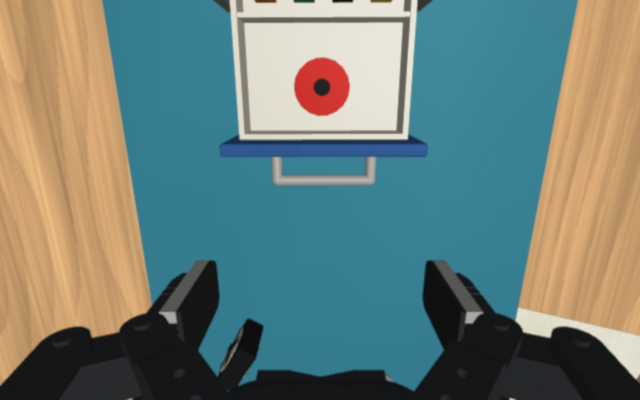

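The reel stands upright at (322,87) in the front compartment, with space around it. Next I'll push the bar handle with shut fingers.

```bash
python3 - <<'E'
from h import *
np.set_printoptions(precision=4,suppress=True)
x=.548
move_l([x,-.045,.2],.25); grab(20); move_l([x,-.045,.045],.2); sleep(.2)
hit=move_l([x,.19,.045],.06,until_force=12); st=get_state(); print(hit,st['position'],st['contact_force'])
p=st['position']; move_l([x,p[1]-.06,.045],.15); move_l([x,p[1]-.09,.25],.25); sleep(.1)
st=get_state(); f=grab_frame('wrist'); save(f,'shut'); print([onz(f,d['centre'],.058,st) for d in tip_of('wrist','drawer_handle')],st['clock'])
f=grab_frame('scene'); f2=grab_frame('top'); cv2.imwrite('pics/fin.png',np.hstack([f['img'][60:330,100:480],f2['img'][100:370,120:500]])[:,:,::-1])
E
```

```text
True [0.5477 0.1257 0.0448] [-0.4107 -4.0295  3.0987]
[array([0.549 , 0.1442, 0.058 ])] 27.9167
```

View pics/fin.png

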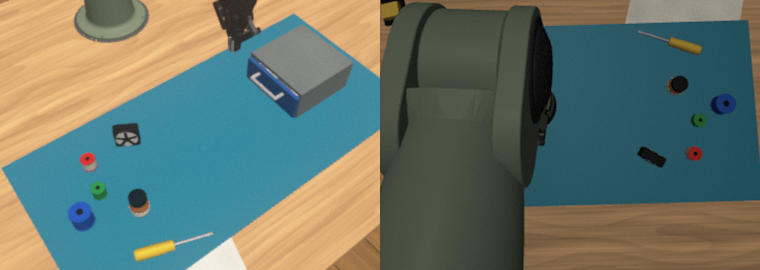

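View pics/shut.png

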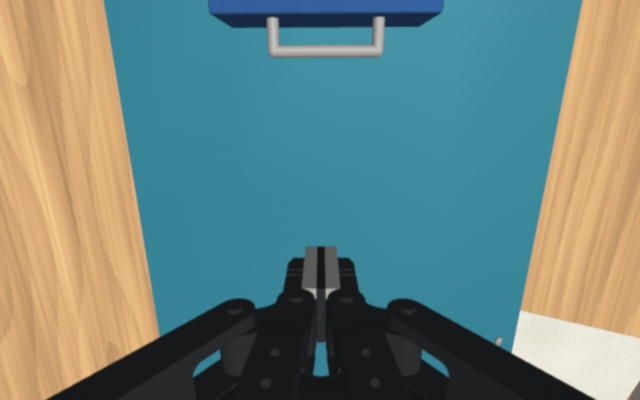

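The pictures show the drawer front flush with the cabinet (near (280,85) in the left crop) and the jar, fan and screwdriver unmoved. A second, firmer push will confirm it is on its stop.

```bash
python3 - <<'E'
from h import *
np.set_printoptions(precision=4,suppress=True)
x=.548
move_l([x,.07,.045],.2); sleep(.2)
hit=move_l([x,.17,.045],.03,until_force=18); st=get_state(); print(hit,st['position'],st['contact_force'])
sleep(.3); st=get_state(); print(st['position'],st['contact_force'])
y=st['position'][1]; move_l([x,y-.01,.045],.03); move_l([x,.06,.045],.15); move_l([x,.03,.28],.2); sleep(.1)
st=get_state(); f=grab_frame('wrist'); save(f,'shut2'); print([onz(f,d['centre'],.058,st) for d in tip_of('wrist','drawer_handle')],st['clock'])
movep([.55,.13,.30],st['eef_rot']); sleep(.1); f=grab_frame('wrist'); save(f,'over'); print(get_state()['clock'])
E
```

```text
True [0.5479 0.1255 0.0449] [ 0.6069 -3.3421  1.9731]
[0.5477 0.1255 0.0445] [ 1.235  -2.9647  2.3308]
[array([0.5481, 0.1444, 0.058 ])] 34.1917
34.9333
```

View pics/over.png

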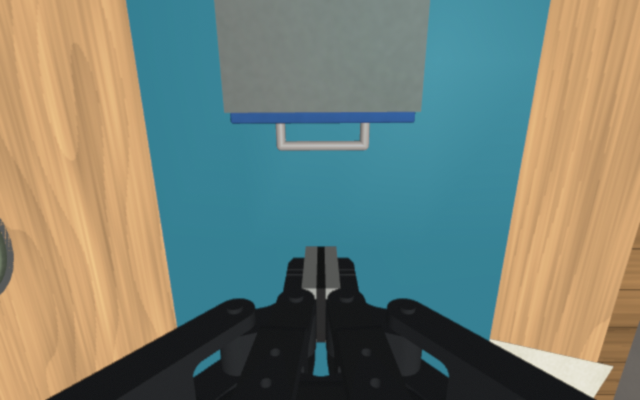

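The drawer front (row 117) sits against the cabinet edge with no gap, and the firmer push ended at the same place, so the drawer is shut. Handing in.

```bash
python3 -c "
from cell import *
print(sign_off())"
```

```text
the job is handed in; nothing more can be done
None
```

The red solder reel was set down upright in the drawer's front compartment and released, and the drawer was then pushed shut to its stop; the job is handed in at about 35 s, with the jar, fan and screwdriver untouched (the reel was not visible once the drawer was shut).

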